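# Shoot the guard bolt past its spring catch

### The arm

A 6-joint arm with a two-finger parallel gripper is mounted at the origin on the work surface. World frame = base frame: x ahead of the robot, y to its left, z up, the work surface at z = 0. Lengths are in m, angles in rad, forces in N, time in s.
With the tool pointing down it reaches from about 0.375 to 0.925 m from the base axis. Payload 5.7 kg.
Tool frame: the origin (TCP) lies at the very end of the fingers, on their centre line; the grasp point (between the pads) lies 19 mm behind it; z points along the fingers, y is the line along which they close (so a half turn about z gives the same grasp; the last joint's range is limited). The gripper opens to 85 mm and grips with 20 to 120 N. Pads are 22 mm wide; open, the fingers measure 114 mm over their backs; the gripper's body (76 mm by 85 mm) begins 54 mm behind the grasp point. The pads swing forward as they close: fully open they stand 13 mm farther back than shut.
Start: joints at [1.09, 0.359, 1.51, -0, 1.272, -0.115], TCP at [0.215, 0.56, 0.231] pointing down, gripper open.
Joint ranges: [-2.97, 2.97], [-1.01, 2.36], [0.21, 2.38], [-0.96, 4.11], [0.2, 2.71], [-2.98, 2.98]. Speed limits (rad/s): [2.39, 2.39, 3.14, 3.14, 3.14, 3.14].

### API

Orientations are given as a unit quaternion [w, x, y, z].
In Python, from bench import state, read_camera, hand_in gives the robot as it stands.
- The arm moves only by the tool send_rows, never from a script. Its argument "series" is a list of rows, each a list of 3 entries, a list of its own where there are three numbers: the shift along the tool's x, y, z in m, then the turn, a rotation vector about the tool's x, y, z in rad, then the finger opening in m, from 0 to 0.0854. In form: [[[dx, dy, dz], [ax, ay, az], grip], ...]. A call has 1 to 20 rows; each row is the pose to reach, as a shift and turn from the pose commanded when the call began, along the tool's axes at that moment; what a row does not reach only later rows make up. A row lasts 1/8 s, in which the tool goes at most 62.5 mm and 10.7 degrees, less where a joint would pass 70% of its speed; a pose out of reach is approached as far as the arm can. A call with a gripper value outside its range is refused whole. The fingers move at their own pace and stop on an object; "grip_force" is the grip in N (left out, the last holds). Time passes only in rows, so rows that repeat a pose let the fingers close. It gives the time, the measured TCP pose, the force, the opening and the grip force at its end, in the units of the state.
- state(): the state, without advancing time (a new reading comes with each control period).
- read_camera(name): name is "scene" or "top" or "wrist"; returns a dict with "pixels" (400x640x3 uint8, red, green, blue), "range_z" (400x640 float32, m along the optical axis (not along the pixel's ray), 0 where there is no reading), "fovy" (degrees; the focal length in pixels is half the picture's height over the tangent of half this angle, whatever the lens; pixels are square), "cx", "cy" (the principal point, pixels), "D" ([k1, k2, p1, p2, k3] as OpenCV has them; the pictures are not rectified), "R" (3x3) and "t" (3): a world point X has camera coordinates R X + t. Camera axes: x right, y down, z forward; pixel columns grow to the right and rows downward; lengths in m; the calibration is good to about 2 mm. A picture is of the moment at which its call begins.
- hand_in(): hands the job in; it is judged then, once.
The state is a dict: "t": time; "q": joint angles; "qvel": joint speeds; "effort": joint torques, N m; "tcp_pos": TCP position; "tcp_rot": TCP orientation; "contact_force": force on the tool from outside, world axes, zero at the start; "moment": the same for the moment, N m; "opening": finger opening in m; "grasp_force": force on a finger pad.
Only numpy, scipy, OpenCV 4.12 (cv2) and the standard library are available. Lean on these libraries where they do the work, as an engineer would, in place of code of your own. Each camera call takes 0.05 s, during which the arm holds its last target. There are 200 camera calls.

### The job

Lock the mill's swarf cover: press the red spring catch bar down with one fingertip and, keeping it held down all the while, push the bolt's yellow thumb tab with the other fingertip until the bolt is fully home in the keeper at the clear cover's edge. Then let the catch spring all the way back up and move clear. Lift nothing, and leave the collet, the steel block and the brush where they are.

Things in the scene. Friction and masses are not known exactly. Their poses are not given: they have to be found in the camera images.
- guard: Fixed guard station. Origin on the table, under the rear face of the bolt's tab when drawn back. x: the way the bolt slides home (roughly away from the robot); y: from bolt to catch; z up. Cream plate spans x -90..270, y -150..160, top z 30 mm. Clear cover from x 125, 99 mm high. Guides and housing (59 mm high at most) lie below fingertips that press the catch.
- bolt_tab (a point): Top edge of the rear (-x) face of the bolt's yellow upright thumb tab, mid-width, 96 mm above the table; moves with the bolt; axes as the guard's. The tab is 10 mm thick along x (ahead of this point), 32 mm wide along y (centred), and clear from 55 mm above the table up to its top. Push its rear face towards +x.
- bolt (a joint): Slide of the bolt, m: 0 drawn back, 0.040 fully home on its stop. Starts at 0 to 0.003. Blocked at 0.004 while the catch is up; friction about 2.5 N; stays where left. Past 0.036 the catch can spring up behind it.
- catch_top (a point): Centre of the flat top of the red catch bar; moves with it; axes as the guard's. Bar 100 mm along x, 34 mm along y; centre 53 mm to +y of the bolt's axis and 5 mm ahead (+x) of the drawn-back tab's rear face. Top 78 mm above the table when up, 66 mm fully pressed (30 mm below the tab's top). A fingertip can slide along it while the bolt travels.
- catch (a joint): Press of the catch bar, m: 0 up, 0.012 fully down on its stop. Spring about 2.5 N at first, 7 N fully down; rises when let go. Frees the bolt beyond 0.006; let go while the bolt is part-way, it stays at 0.006 under the bolt.
- collet: Bystander: loose brass collet standing on the bed plate on the -y side of the bolt, 32 mm across, 55 mm high; origin at the centre of its underside.
- block: Bystander: loose steel block 75 x 34 x 25 mm lying on the bed plate beyond the catch on the +y side; origin at the centre of its underside.
- brush: Bystander: loose swarf brush lying on the table on the -y side of the station, along its own x; origin under its middle.

How it is judged:
On the way, in this order (a step that is already met when the one before it is completed fails the run):
1. a fingertip holds the catch down (over 8 mm) while the bolt is still back (value of joint catch above 0.008 m and value of joint bolt below 0.009 m and contact force between the fingers and catch above 1 N), for 0.1 s.
2. fingertips push the bolt and hold the catch at the same time, with the bolt on its way (value of joint bolt between 0.01 and 0.036 m and contact force between the fingers and bolt above 0.3 N and contact force between the fingers and catch above 0.3 N), for 0.02 s.
3. the bolt is home (over 37 mm) while the catch is still held down (value of joint bolt above 0.037 m and value of joint catch above 0.0075 m and contact force between the fingers and catch above 0.5 N), for 0.05 s.
At the end, for the whole second after the job is handed in: The bolt is home (over 35.5 mm of its 40 mm) and at rest, the catch has sprung up behind it (within 2 mm of fully up), and collet, block and brush are within 15 mm of where they stood (value of joint bolt above 0.0355 m and value of joint catch below 0.002 m and velocity of joint bolt between -0.005 and 0.005 m/s and distance of each of collet, block, brush from where it was at the start of the episode below 0.015 m); the robot touches nothing.
It fails at once if the catch is let up (under 7.5 mm) while the bolt is between its ends (9 to 33 mm) (value of joint bolt between 0.009 and 0.033 m and value of joint catch below 0.0075 m).
It fails at once if a bystander is moved over 15 mm, lifted or tipped (distance of any of collet, block, brush from where it was at the start of the episode above 0.015 m or angle between collet's own z axis and vertical above 0.5 rad).
It also fails if it takes over 38 s, if anything falls off the work surface, if the arm or the gripper's body presses on something with over 40 N, if the wrist force passes 120 N, or if a joint passes its speed limit or range.

## Working session

There is one attempt and no reset: what is moved stays moved. The work goes in short steps, Python scripts to look and compute and a tool call to move; the robot and the scene stay as the last step left them, time stands still between calls to the robot, and variables do not carry over. Pictures are saved under pics/ and viewed, at most 10 in all, crops included, and the job is handed in when it is done.

Besides the shell and the picture viewer there is one more tool, called after ">>>" as name(argument=value, ...), one argument or row to a line, values as JSON. send_rows: Moves the arm, as the interface text tells. Its arguments: {"type":"object","properties":{"series":{"type":"array"},"grip_force":{"type":"number"}},"required":["series"]}

```bash
mkdir -p pics; cat > h.py <<'E'
import numpy as np, cv2
from bench import state, read_camera, hand_in
def K(c):
    f=200/np.tan(np.radians(c["fovy"])/2)
    return np.array([[f,0,c["cx"]],[0,f,c["cy"]],[0,0,1]])
def cloud(c):
    v,u=np.mgrid[0:400,0:640]
    p=cv2.undistortPoints(np.stack([u,v],-1).reshape(-1,1,2).astype(np.float64),K(c),np.array(c["D"],float)).reshape(400,640,2)
    z=c["range_z"].astype(float)
    X=np.dstack([p*z[...,None],z])
    W=(X-np.array(c["t"]))@np.array(c["R"])
    W[z==0]=np.nan
    return W
E
python3 - <<'E'
from h import *
ims=[]
s=state();print(s)
for n in("scene","top"):
    c=read_camera(n);W=cloud(c);np.savez(n+".npz",W=W,p=c["pixels"])
    cv2.imwrite(f"pics/{n}.png",c["pixels"][...,::-1])
    h=cv2.cvtColor(c["pixels"],cv2.COLOR_RGB2HSV).astype(int)
    for nm,m in(("red",((h[...,0]<6)|(h[...,0]>174))&(h[...,1]>150)&(h[...,2]>80)),("yel",(abs(h[...,0]-26)<5)&(h[...,1]>150)&(h[...,2]>90))):
        P=W[m];P=P[~np.isnan(P[:,0])]
        v,u=np.nonzero(m)
        if len(P):print(n,nm,len(P),np.median(u),np.median(v),np.median(P,0),P.min(0),P.max(0))
E
```

```text
{'t': 0.0, 'q': array([ 1.08986587e+00,  3.59492454e-01,  1.51149670e+00,  1.60368934e-05,
        1.27251598e+00, -1.15128765e-01]), 'qvel': array([ 0.00293324,  0.00072972, -0.00038852, -0.00081134, -0.0009005 ,
       -0.00144264]), 'effort': array([ 7.29198728e-04, -5.27616405e+01, -2.78621703e+01, -7.69172493e-05,
        1.32444574e-02,  2.33976294e-06]), 'tcp_pos': array([0.21430027, 0.55965067, 0.23043663]), 'tcp_rot': array([-2.88110667e-04,  1.81885036e-01,  9.83319337e-01, -9.11831660e-04]), 'contact_force': array([-0.72212983,  0.65956786,  0.87078556]), 'moment': array([-0.0196855 ,  0.05544586,  0.01389986]), 'grasp_force': 0.0, 'opening': 0.0854326622042174}
scene red 372 284.0 175.0 [0.50938604 0.02330688 0.07812862] [0.4349172  0.00315834 0.02841766] [0.55682631 0.09130342 0.08111865]
scene yel 42 266.0 178.0 [ 0.50314012 -0.02893542  0.09588916] [ 0.47470726 -0.0443259   0.07117947] [0.50835188 0.01072007 0.09787766]
top red 541 309.0 247.0 [0.50271916 0.02400176 0.07742376] [0.45602411 0.00441159 0.04568349] [0.5533237  0.04353142 0.08529266]
top yel 1440 613.0 381.0 [ 0.17394515 -0.69222582  0.08988385] [ 0.12878288 -0.80980801 -0.00167913] [ 0.50494478 -0.01385557  0.10797677]
```

View pics/scene.png

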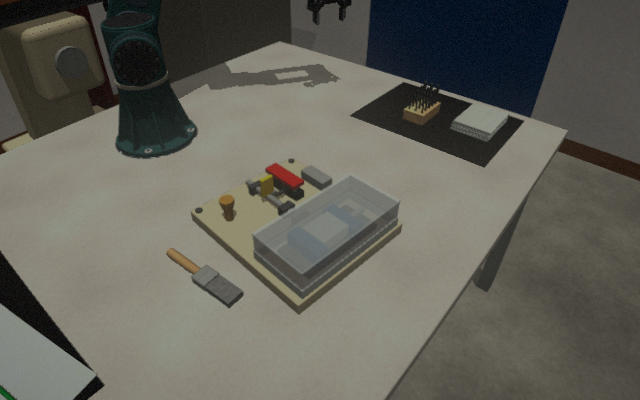

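View pics/top.png

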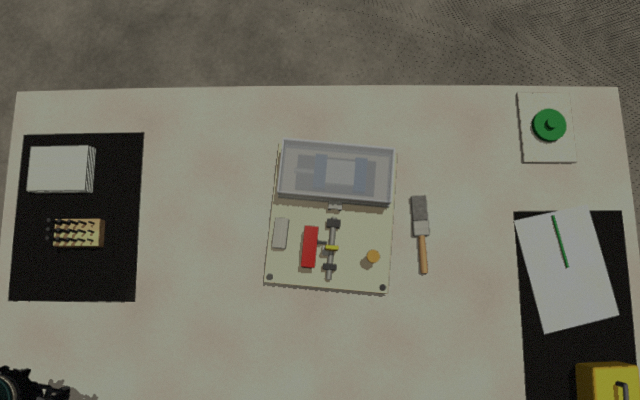

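The scene view shows the station with the red bar (284,175), yellow tab (266,185) and collet (227,205). In the top view the bar is at (310,247), the tab at (331,247), the block at (280,233), the collet at (372,256) and the brush at (421,235). Next I fit the guard frame.

```bash
python3 - <<'E'
from h import *
for n in("top","scene"):
    d=np.load(n+".npz");W,p=d["W"],d["p"]
    h=cv2.cvtColor(p,cv2.COLOR_RGB2HSV).astype(int)
    box=(W[...,0]>.35)&(W[...,0]<.8)&(abs(W[...,1])<.25)
    m=((h[...,0]<8)|(h[...,0]>172))&(h[...,1]>130)&box&(abs(W[...,2]-.078)<.004)
    P=W[m]; r=cv2.minAreaRect((P[:,:2]*1000).astype(np.float32));print(n,"bar",len(P),r,np.median(P[:,2]))
    m=(abs(h[...,0]-26)<6)&(h[...,1]>130)&box&(abs(W[...,2]-.096)<.006)&(W[...,1]<.01)
    P=W[m]; 
    if len(P)>4:print("tab",len(P),cv2.minAreaRect((P[:,:2]*1000).astype(np.float32)),P.min(0),P.max(0))
    m=box&(abs(W[...,2]-.030)<.004)
    P=W[m];r=cv2.minAreaRect((P[:,:2]*1000).astype(np.float32));print("plate",len(P),r,cv2.boxPoints(r).tolist())
    m=box&(abs(W[...,2]-.099)<.005)&(W[...,0]>.58)
    P=W[m];print("cover",len(P),cv2.minAreaRect((P[:,:2]*1000).astype(np.float32)) if len(P)>5 else 0)
E
```

```text
top bar 511 ((504.3951416015625, 23.640138626098633), (33.02413558959961, 97.43489074707031), 83.62818908691406) 0.07753963911837339
tab 47 ((500.32537841796875, -28.275794982910156), (29.071544647216797, 7.992314338684082), 83.2275161743164) [ 0.49496167 -0.04233703  0.09035813] [ 0.50494478 -0.01385557  0.10060685]
plate 8089 ((580.7700805664062, -62.8037109375), (369.71527099609375, 357.8703308105469), 84.14386749267578) [[383.90753173828125, -228.439697265625], [739.9102172851562, -264.95355224609375], [777.6326293945312, 102.832275390625], [421.62994384765625, 139.34613037109375]]
cover 6042 ((689.6085815429688, -44.21180725097656), (279.2552795410156, 139.24388122558594), 84.21592712402344)
scene bar 398 ((506.7969970703125, 23.531822204589844), (34.62529373168945, 100.71649169921875), 83.83139038085938) 0.07802744957486399
tab 57 ((503.1283874511719, -30.116769790649414), (32.12451934814453, 9.822600364685059), 86.84947204589844) [ 0.49757282 -0.04628716  0.09025984] [ 0.50835188 -0.014096    0.09787766]
plate 4851 ((585.1825561523438, -32.75047302246094), (309.8064270019531, 361.3977355957031), 83.96009826660156) [[389.18768310546875, -167.7804718017578], [748.5792846679688, -205.80711364746094], [781.1774291992188, 102.27952575683594], [421.78582763671875, 140.30616760253906]]
cover 7005 ((689.4805908203125, -42.40901184082031), (280.29205322265625, 141.23397827148438), 84.12932586669922)
```

>>> send_rows(
  series=[
    [[-0.02, -0.019, 0], [0, 0, -0.02], 0.04],
    [[-0.05, -0.048, 0], [0, 0, -0.04], 0.04],
    [[-0.09, -0.086, 0], [0, 0, -0.06], 0.04],
    [[-0.13, -0.125, 0], [0, 0, -0.08], 0.04],
    [[-0.17, -0.163, 0], [0, 0, -0.1], 0.04],
    [[-0.21, -0.201, 0.01], [0, 0, -0.12], 0.04],
    [[-0.25, -0.24, 0.02], [0, 0, -0.14], 0.04],
    [[-0.29, -0.278, 0.03], [0, 0, -0.16], 0.04],
    [[-0.33, -0.317, 0.04], [0, 0, -0.18], 0.04],
    [[-0.37, -0.355, 0.05], [0, 0, -0.2], 0.04],
    [[-0.4, -0.384, 0.06], [0, 0, -0.22], 0.04],
    [[-0.425, -0.407, 0.07], [0, 0, -0.24], 0.04],
    [[-0.44, -0.422, 0.078], [0, 0, -0.255], 0.04],
    [[-0.447, -0.429, 0.08], [0, 0, -0.261], 0.04],
    [[-0.447, -0.429, 0.08], [0, 0, -0.261], 0.04],
    [[-0.447, -0.429, 0.08], [0, 0, -0.261], 0.04],
  ],
)

```text
t: 2.1
tcp_pos: [0.4782, 0.0005, 0.1515]
tcp_rot: [-0.0, 0.052, 0.999, 0.0]
contact_force: [0.2, -0.5, 0.4]
opening: 0.0401
grasp_force: 0.0
```

```bash
python3 - <<'E'
from h import *
s=state();print(s["t"],s["tcp_pos"],s["tcp_rot"],s["contact_force"],s["opening"])
p=[]
for n in("wrist","scene"):
    c=read_camera(n);W=cloud(c);np.savez(n+"2.npz",W=W,p=c["pixels"])
    p.append(c["pixels"][...,::-1])
cv2.imwrite("pics/a.png",np.hstack([cv2.resize(p[0],(400,250)),p[1][80:330,150:550]]))
E
```

```text
2.1 [0.47819822 0.00050297 0.15149784] [-1.14022355e-04  5.21725864e-02  9.98638072e-01  9.81945365e-05] [ 0.1709458  -0.5405974   0.38074027] 0.04005907885186481
```

View pics/a.png

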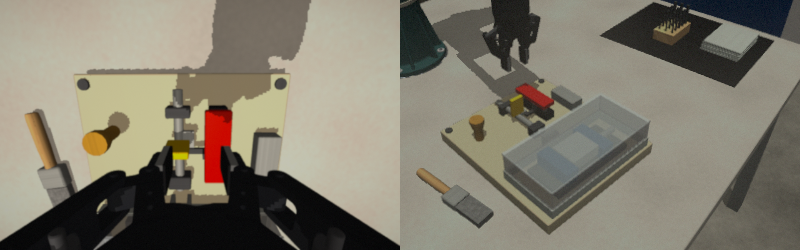

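The wrist view shows the finger pair centred over the tab (181,150) and bar (217,145). Descending.

>>> send_rows(
  series=[
    [[0, 0, 0.02], [0, 0, 0], 0.04],
    [[0, 0, 0.045], [0, 0, 0], 0.04],
    [[0, 0, 0.06], [0, 0, 0], 0.04],
    [[0, 0, 0.067], [0, 0, 0], 0.04],
    [[0, 0, 0.07], [0, 0, 0], 0.04],
    [[0, 0, 0.07], [0, 0, 0], 0.04],
  ],
)

```text
t: 2.95
tcp_pos: [0.4788, -0.0001, 0.0816]
tcp_rot: [0.0, 0.052, 0.999, -0.0]
contact_force: [0.5, 0.8, 0.6]
opening: 0.0404
grasp_force: 0.0
```

>>> send_rows(
  series=[
    [[0, 0, 0.002], [0, 0, 0], 0.04],
    [[0, 0, 0.004], [0, 0, 0], 0.04],
    [[0, 0, 0.006], [0, 0, 0], 0.04],
    [[0, 0, 0.006], [0, 0, 0], 0.04],
  ],
)

```text
t: 3.45
tcp_pos: [0.4788, -0.0003, 0.0754]
tcp_rot: [0.0, 0.052, 0.999, -0.0]
contact_force: [-0.7, 0.0, 2.4]
opening: 0.0401
grasp_force: 1.4
```

>>> send_rows(
  series=[
    [[0, 0, 0.002], [0, 0, 0], 0.04],
    [[0, 0, 0.004], [0, 0, 0], 0.04],
    [[0, 0, 0.004], [0, 0, 0], 0.04],
  ],
)

```text
t: 3.82
tcp_pos: [0.4788, -0.0003, 0.0713]
tcp_rot: [0.0, 0.052, 0.999, -0.0]
contact_force: [0.2, -0.2, 4.2]
opening: 0.0398
grasp_force: 2.2
```

>>> send_rows(
  series=[
    [[0, 0, 0.002], [0, 0, 0], 0.04],
    [[0, 0, 0.004], [0, 0, 0], 0.04],
    [[0, 0, 0.006], [0, 0, 0], 0.04],
    [[0, 0, 0.006], [0, 0, 0], 0.04],
  ],
)

```text
t: 4.32
tcp_pos: [0.4788, -0.0002, 0.0654]
tcp_rot: [0.0, 0.052, 0.999, -0.0]
contact_force: [-0.7, 0.4, 7.0]
opening: 0.0399
grasp_force: 3.4
```

>>> send_rows(
  series=[
    [[0, 0, 0.001], [0, 0, 0], 0.04],
    [[0, 0, 0.002], [0, 0, 0], 0.04],
    [[0, 0, 0.002], [0, 0, 0], 0.04],
  ],
)

```text
t: 4.7
tcp_pos: [0.4788, -0.0002, 0.0642]
tcp_rot: [0.0, 0.052, 0.999, 0.0]
contact_force: [-3.0, 0.1, 16.9]
opening: 0.0399
grasp_force: 8.4
```

>>> send_rows(
  series=[
    [[-0.003, 0, -0.0005], [0, 0, 0], 0.04],
    [[-0.006, 0, -0.0005], [0, 0, 0], 0.04],
    [[-0.009, 0, -0.0005], [0, 0, 0], 0.04],
    [[-0.012, 0, -0.0005], [0, 0, 0], 0.04],
    [[-0.015, 0, -0.0005], [0, 0, 0], 0.04],
    [[-0.018, 0, -0.0005], [0, 0, 0], 0.04],
    [[-0.018, 0, -0.0005], [0, 0, 0], 0.04],
  ],
)

```text
t: 5.58
tcp_pos: [0.4799, 0.0002, 0.0636]
tcp_rot: [-0.015, 0.051, 0.999, 0.001]
contact_force: [-35.4, 1.5, 53.6]
opening: 0.0403
grasp_force: 26.5
```

```bash
python3 - <<'E'
from h import *
s=state();print(s["t"],s["tcp_pos"],s["contact_force"],s["moment"])
p=[]
for n in("wrist","scene"):
    c=read_camera(n)
    p.append(c["pixels"][...,::-1])
cv2.imwrite("pics/b.png",np.hstack([cv2.resize(p[0],(400,250)),cv2.resize(p[1][130:255,200:400],(400,250))]))
E
```

```text
5.575 [4.79948004e-01 2.15197851e-04 6.35562975e-02] [-35.36172606   1.54337975  53.58749764] [1.51858785 6.09433812 0.79816924]
```

View pics/b.png

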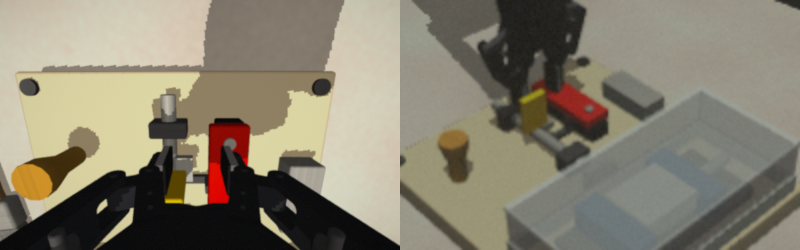

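The wrist view shows the fingers straddling behind the tab (175,185) and on the bar (230,140). The fingertip has stuck on the bottomed-out bar, because the hard-stop force makes the friction self-locking. I'll back off and hold the bar on its spring, about 2.5 mm above the stop.

>>> send_rows(
  series=[
    [[0.009, 0, 0], [0, 0, 0], 0.04],
    [[0.018, 0, 0], [0, 0, 0], 0.04],
    [[0.018, 0, -0.0015], [0, 0, 0], 0.04],
    [[0.018, 0, -0.003], [0, 0, 0], 0.04],
    [[0.018, 0, -0.003], [0, 0, 0], 0.04],
  ],
)

```text
t: 6.3
tcp_pos: [0.4785, -0.0002, 0.067]
tcp_rot: [-0.0, 0.052, 0.999, -0.0]
contact_force: [-1.2, 0.8, 6.1]
opening: 0.0399
grasp_force: 3.1
```

>>> send_rows(
  series=[
    [[-0.001, 0, 0], [0, 0, 0], 0.04],
    [[-0.002, 0, 0], [0, 0, 0], 0.04],
    [[-0.003, 0, 0], [0, 0, 0], 0.04],
    [[-0.004, 0, 0], [0, 0, 0], 0.04],
    [[-0.004, 0, 0], [0, 0, 0], 0.04],
  ],
)

```text
t: 6.92
tcp_pos: [0.4797, -0.0003, 0.0663]
tcp_rot: [-0.003, 0.052, 0.999, 0.0]
contact_force: [-5.1, -0.3, 7.0]
opening: 0.04
grasp_force: 3.3
```

>>> send_rows(
  series=[
    [[-0.001, 0, -0.0003], [0, 0, 0], 0.04],
    [[-0.002, 0, -0.0006], [0, 0, 0], 0.04],
    [[-0.003, 0, -0.001], [0, 0, 0], 0.04],
    [[-0.004, 0, -0.001], [0, 0, 0], 0.04],
    [[-0.004, 0, -0.001], [0, 0, 0], 0.04],
  ],
)

```text
t: 7.55
tcp_pos: [0.4839, -0.0007, 0.0673]
tcp_rot: [-0.002, 0.052, 0.999, 0.0]
contact_force: [-4.9, 0.2, 6.7]
opening: 0.0397
grasp_force: 3.1
```

>>> send_rows(
  series=[
    [[-0.002, 0, 0], [0, 0, 0], 0.04],
    [[-0.004, 0, 0], [0, 0, 0], 0.04],
    [[-0.006, 0, 0], [0, 0, 0], 0.04],
    [[-0.008, 0, 0], [0, 0, 0], 0.04],
    [[-0.008, 0, 0], [0, 0, 0], 0.04],
  ],
)

```text
t: 8.18
tcp_pos: [0.4908, -0.0014, 0.0671]
tcp_rot: [-0.003, 0.052, 0.999, 0.0]
contact_force: [-6.0, 0.6, 7.2]
opening: 0.0403
grasp_force: 3.9
```

>>> send_rows(
  series=[
    [[-0.002, 0, 0], [0, 0, 0], 0.04],
    [[-0.004, 0, 0], [0, 0, 0], 0.04],
    [[-0.006, 0, 0], [0, 0, 0], 0.04],
    [[-0.008, 0, 0], [0, 0, 0], 0.04],
    [[-0.01, 0, 0], [0, 0, 0], 0.04],
    [[-0.01, 0, 0], [0, 0, 0], 0.04],
  ],
)

```text
t: 8.93
tcp_pos: [0.5007, -0.0025, 0.067]
tcp_rot: [-0.003, 0.052, 0.999, 0.0]
contact_force: [-6.2, 0.8, 8.2]
opening: 0.0399
grasp_force: 4.0
```

```bash
python3 - <<'E'
from h import *
c=read_camera("scene");W=cloud(c);p=c["pixels"]
h=cv2.cvtColor(p,cv2.COLOR_RGB2HSV).astype(int)
m=(abs(h[...,0]-26)<6)&(h[...,1]>130)&(abs(W[...,2]-.096)<.006)&(abs(W[...,1]+.03)<.03)&(W[...,0]>.45)&(W[...,0]<.6)
P=W[m];print(len(P),P.min(0),P.max(0),P.mean(0))
cv2.imwrite("pics/c.png",cv2.resize(p[130:255,200:400,::-1],(800,500)))
E
```

```text
70 [ 0.50177514 -0.0465226   0.09006222] [ 0.52026746 -0.01553507  0.09866393] [ 0.51476767 -0.03196508  0.09460476]
```

View pics/c.png

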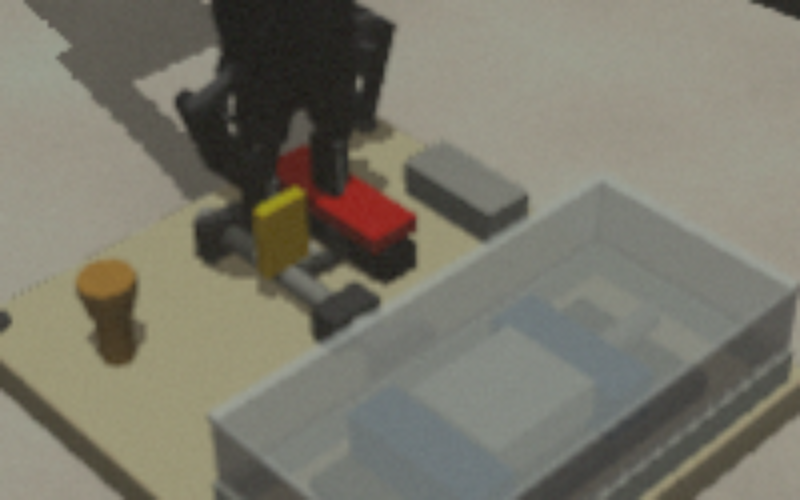

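The view shows one finger on the red bar and the other behind the yellow tab (280,230). The tab is about 12 mm along, so I'll continue with 28 mm more.

>>> send_rows(
  series=[
    [[-0.002, 0, 0], [0, 0, 0], 0.04],
    [[-0.004, 0, 0], [0, 0, 0], 0.04],
    [[-0.006, 0, 0], [0, 0, 0], 0.04],
    [[-0.008, 0, 0], [0, 0, 0], 0.04],
    [[-0.01, 0, 0], [0, 0, 0], 0.04],
    [[-0.012, 0, 0], [0, 0, 0], 0.04],
    [[-0.014, 0, 0], [0, 0, 0], 0.04],
  ],
)

```text
t: 9.85
tcp_pos: [0.5144, -0.0038, 0.067]
tcp_rot: [-0.004, 0.052, 0.999, 0.0]
contact_force: [-7.9, 0.8, 8.6]
opening: 0.0401
grasp_force: 4.4
```

>>> send_rows(
  series=[
    [[-0.002, 0, 0], [0, 0, 0], 0.04],
    [[-0.004, 0, 0], [0, 0, 0], 0.04],
    [[-0.006, 0, 0], [0, 0, 0], 0.04],
    [[-0.008, 0, 0], [0, 0, 0], 0.04],
    [[-0.01, 0, 0], [0, 0, 0], 0.04],
    [[-0.01, 0, 0], [0, 0, 0], 0.04],
  ],
)

```text
t: 10.6
tcp_pos: [0.5247, -0.0049, 0.067]
tcp_rot: [-0.003, 0.052, 0.999, 0.0]
contact_force: [-5.5, 0.7, 7.6]
opening: 0.0401
grasp_force: 4.0
```

>>> send_rows(
  series=[
    [[-0.002, 0, 0], [0, 0, 0], 0.04],
    [[-0.004, 0, 0], [0, 0, 0], 0.04],
    [[-0.004, 0, 0], [0, 0, 0], 0.04],
  ],
)

```text
t: 10.98
tcp_pos: [0.5273, -0.0051, 0.067]
tcp_rot: [-0.005, 0.052, 0.999, 0.0]
contact_force: [-10.0, 0.8, 10.1]
opening: 0.0402
grasp_force: 6.3
```

>>> send_rows(
  series=[
    [[-0.002, 0, 0], [0, 0, 0], 0.04],
    [[-0.003, 0, 0], [0, 0, 0], 0.04],
    [[-0.003, 0, 0], [0, 0, 0], 0.04],
  ],
)

```text
t: 11.35
tcp_pos: [0.5273, -0.0052, 0.0667]
tcp_rot: [-0.007, 0.052, 0.999, 0.0]
contact_force: [-15.8, 1.2, 15.5]
opening: 0.0403
grasp_force: 9.3
```

```bash
python3 - <<'E'
from h import *
c=read_camera("scene");W=cloud(c);p=c["pixels"]
h=cv2.cvtColor(p,cv2.COLOR_RGB2HSV).astype(int)
m=(abs(h[...,0]-26)<6)&(h[...,1]>130)&(abs(W[...,2]-.096)<.006)&(abs(W[...,1]+.03)<.03)&(W[...,0]>.45)&(W[...,0]<.6)
P=W[m];print(len(P),P.min(0),P.max(0),P.mean(0))
E
```

```text
71 [ 0.52986589 -0.05003057  0.09018004] [ 0.54703274 -0.01777889  0.09771607] [ 0.54117061 -0.0345568   0.09455513]
```

>>> send_rows(
  series=[
    [[0.003, 0, 0], [0, 0, 0], 0.04],
    [[0.007, 0, 0], [0, 0, 0], 0.04],
    [[0.01, 0, 0], [0, 0, 0], 0.04],
    [[0.01, 0, -0.005], [0, 0, 0], 0.04],
    [[0.01, 0, -0.012], [0, 0, 0], 0.04],
    [[0.01, 0, -0.03], [0, 0, 0], 0.04],
    [[0.01, 0, -0.06], [0, 0, 0], 0.04],
    [[0.02, 0, -0.1], [0, 0, 0], 0.04],
    [[0.05, 0, -0.13], [0, 0, 0], 0.04],
    [[0.08, 0, -0.13], [0, 0, 0], 0.04],
    [[0.08, 0, -0.13], [0, 0, 0], 0.04],
  ],
)

```text
t: 12.78
tcp_pos: [0.452, 0.0026, 0.1975]
tcp_rot: [-0.002, 0.052, 0.999, -0.0]
contact_force: [-0.6, 0.0, -0.2]
opening: 0.0401
grasp_force: 0.0
```

```bash
python3 - <<'E'
from h import *
c=read_camera("scene");W=cloud(c);p=c["pixels"]
h=cv2.cvtColor(p,cv2.COLOR_RGB2HSV).astype(int)
b=(abs(W[...,1])<.07)&(W[...,0]>.43)&(W[...,0]<.6)
P=W[(abs(h[...,0]-26)<6)&(h[...,1]>130)&(abs(W[...,2]-.096)<.006)&b];print(len(P),P.mean(0))
P=W[((h[...,0]<8)|(h[...,0]>172))&(h[...,1]>130)&b&(W[...,2]>.06)];print(len(P),np.median(P,0))
cv2.imwrite("pics/d.png",cv2.resize(p[130:310,150:420,::-1],(780,520)))
print(state()["contact_force"])
E
```

```text
63 [ 0.54194414 -0.03418331  0.09473577]
434 [0.51018544 0.02135514 0.07791945]
[ 0.38507824 -0.10588327 -0.46216417]
```

View pics/d.png

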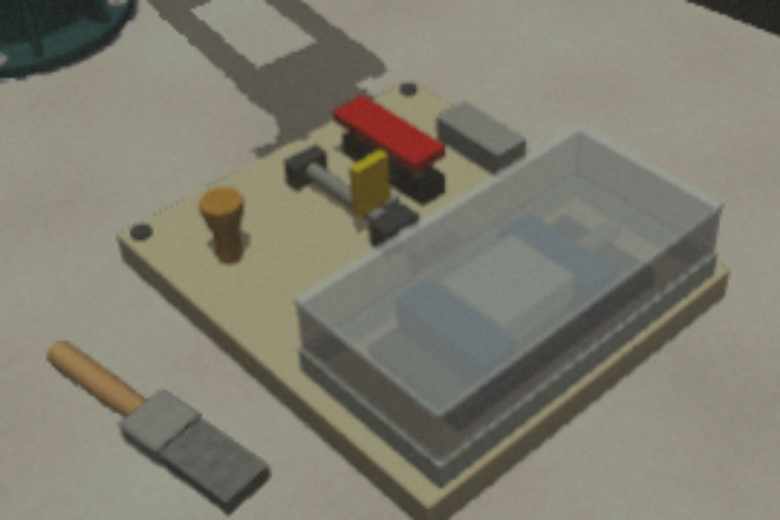

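The view shows the catch fully up (390,130; top at 78 mm) and the tab by the front guide (370,185), so the bolt is home. The collet, block and brush haven't moved, and the arm is clear.

```bash
python3 -c "
from bench import hand_in
print(hand_in())"
```

```text
the job is handed in; nothing more can be done
None
```

The job is handed in (no verdict came back): the bolt was pushed onto its stop with the catch held down, the catch is back at its full 78 mm, the arm is clear, and the collet, block and brush look undisturbed.

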